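# Tension the board hinge of a sketch-box easel and test that it holds

### The job

Set the hinge tension of the sketch-box easel: turn the black wing knob on its clamp clockwise, a little at a time, until the drawing board, lifted by its bar handle to a drawing slope of about 40 degrees, stays there by itself when let go; do not overtighten it. Test it with the fingers still round the handle, so that a loose board is caught and never drops, and lower it by hand before you tighten more. Leave it standing at that slope, let go, with the tumbler, mug, pencil and eraser round it undisturbed.

Things in the scene. Friction and masses are not known exactly. Their poses are not given: they have to be found in the camera images.
- board (a joint): slope of the drawing board, rad: 0 shut and level, grows as the handle rises, stop at 1.75. Plywood 192x262x11 mm on a wooden box 190x260x52 mm, hinged along its near edge. With the handle 0.35 to 0.7 kg: lifting takes 1.3 to 2.8 N at the handle plus the clamp's drag. If loose it falls; a hold at 0.5 rad or more is a hold higher up as well.
- handle (a point): middle of the round steel bar handle, 10 mm thick, straight for 96 mm parallel to the hinge; 234 mm from the hinge axis, 60 mm above the desk when shut. 33 mm clear between bar and board edge. Fingers shut on it from above, one each side, tips well below it: when let go, a loose bar sinks about 15 mm, moving outwards, before the outer of fingers open 20 to 28 mm catches it.
- hinge (a point): middle of the hinge axis, 60 mm above the desk; its x axis is level and points from the hinge to the shut handle, its y axis runs along the hinge (to the left, towards the clamp). It is fixed to the box, which does not move.
- knob_grip (a point): grip point of the upright black wing of the tension knob, about 0.14 m above the desk on the clamp at the left end of the hinge; vertical turning axis. Wing 46 mm long (along this point's x), 11 mm thick (y), 30 mm high: from 21 mm below to 9 mm above this point; the bridge under it is 26 mm below.
- knob (a joint): knob angle, rad, grows clockwise seen from above (tightening), 0 to 3.4, stays where left; starts loose. The worn lining first bites at 0.35 to 1.5 (differs each time); then drag grows: the board holds from about 0.4 to 0.8 past the bite (by its weight), overtight (100 N on the drum) from about 1.2 past it. So retest every 0.45 or less. Turning takes 0.15 to 0.3 N m.
- clamp: aluminium clamp at the left end of the hinge, 72x46x114 mm, fixed to the box: a wing screw presses a lined jaw on a 56 mm steel drum on the hinge pin, which turns with the board. Origin under the drum's centre on the desk, 0.165 m to the left of the box's middle.
- tumbler: clear tumbler 68x68x90 mm beyond the easel, a bystander; origin at the centre of its underside
- mug: white coffee mug 92x127x95 mm beyond the easel on the left, a bystander; origin at the centre of its underside
- pencil: pencil 136 mm long lying along the right side of the easel, a bystander; origin at the centre of its underside
- eraser: eraser 22x52x13 mm in a paper sleeve, left of the easel, a bystander; origin at the centre of its underside

How it is judged:
By the outcome, as a careful person would: the job done as asked, in the order asked, and still so for the second after the job is handed in, with the robot touching nothing.
It also fails if it takes over 72 s, if anything falls off the work surface, if the arm or the gripper's body presses on something with over 40 N, if the wrist force passes 120 N, or if a joint passes its speed limit or range.

### The arm

A 6-joint arm with a two-finger parallel gripper is mounted at the origin on a cart in front of the work surface, level with it; the furniture and walls round the work are solid. World frame = base frame: x ahead of the robot, y to its left, z up, the work surface at z = 0. Lengths are in m, angles in degrees, forces in N, time in s.
With the tool pointing down it reaches from about 0.2 to 0.875 m from the base axis. Payload 3.4 kg.
Tool frame: the origin (TCP) lies on the centre line of the jaws, within the pads' length; the fingertips stand 22 mm ahead of it and the grasp point (between the pads) lies 3 mm ahead of it (env.tips_ahead is the distance from the TCP to the fingertips, in m); z points along the fingers, y is the line along which they close (so a half turn about z gives the same grasp; the last joint's range is limited). The gripper opens to 94 mm and grips with 3 to 60 N. Pads are 16 mm wide; open, the fingers measure 119 mm over their backs; the gripper's body (75 mm by 177 mm) begins 78 mm behind the grasp point.
Start: joints at [58.327, 15.808, 86.224, -0, 77.962, -6.933], TCP at [0.241, 0.522, 0.227] pointing down, gripper open.
Joint ranges: [-165.64, 165.64], [-43.16, 119.46], [12.63, 154.43], [-67.54, 247.53], [6.08, 155.33], [-154.97, 154.97]. Speed limits (degrees/s): [147.25, 147.25, 180, 180, 180, 180].

### API

Orientations are given as [roll, pitch, yaw] about the fixed x, y, z axes, in that order (R = Rz(yaw) Ry(pitch) Rx(roll)).
In Python, from plant import env gives the robot as it stands. The module is installed in compiled form; this text tells all that it offers.
- The arm moves only by the shell command python3 -m jog 'ROWS'. ROWS is JSON, one flat list of numbers, 7 for each row, row after row: the shift along the world's x, y, z in m, then the turn, a rotation vector about the world's x, y, z in degrees, then the closure, from 0 (fully open) to 1 (shut). A call has 1 to 12 rows; each row shifts and turns the commanded pose from where the row before left it; what a row does not reach is not made up. A row lasts 1/12 s, in which the tool goes at most 41.7 mm and 7.16 degrees, less where a joint would pass 70% of its speed; a pose out of reach is approached as far as the arm can. A call with a gripper value outside its range is refused whole. The fingers move at their own pace and stop on an object; the grip force is fixed at half the most. Time passes only in rows, so rows that do not move let the fingers close. It gives the time, the measured TCP pose, the force, the opening and the grip force at its end, in the units of the state.
- env.read_state(): the state, without advancing time (a new reading comes with each control period).
- env.snapshot(name): name is "side" or "top" or "wrist"; returns (picture, depth): 480x640x3 uint8, red, green, blue; 480x640 float32, m along the optical axis (not along the pixel's ray), 0 where there is no reading.
- env.camera_info(name): a dict with "vertical_fov" (degrees; the focal length in pixels is half the picture's height over the tangent of half this angle, whatever the lens; pixels are square), "cx", "cy" (the principal point, pixels), "cam_to_world" (4x4, takes a point from camera to world coordinates); the wrist camera has in their place "hand_eye" (4x4, takes a point from camera to tool coordinates, whose origin is the TCP and whose axes are the flange's). Camera axes: x right, y down, z forward; pixel columns grow to the right and rows downward; lengths in m; the calibration is good to about 2 mm. A picture is of the moment at which its call begins: read the wrist's pose just before it. camera_info takes no time and is no camera call.
- env.finish_job(): hands the job in; it is judged then, once.
Trained networks look in the newest picture that a camera, given by its name, has taken for a name from the list of things; names that differ only in an ending like _2 or _b are one class to them, and where a whole thing is asked for, a point or a joint stands for the part that bears it (a point fixed in the world has none). Each returns a list of dicts, best first, with "score" (0 to 1); they miss things now and then, are a little off and sometimes report something else, mostly with a low value. They report only what shows in the picture. A call takes as long as a camera call.
- env.silhouettes(camera, target): "pixels" (480x640 bool, what is visible of it) and "position" ([column, row] in pixels, amid what is visible of it).
The state is a dict: "clock": time; "joints": joint angles; "joint_velocities": joint speeds; "tau": joint torques, N m; "tcp_pos": TCP position; "ee_rot": TCP orientation; "wrist_force": force on the tool from outside, world axes, zero at the start; "wrist_torque": the same for the moment, N m; "finger_gap": finger opening in m; "grasp_force": force on a finger pad.
Only numpy, scipy, OpenCV 4.12 (cv2) and the standard library are available. Lean on these libraries where they do the work, as an engineer would, in place of code of your own. Each camera call takes 0.05 s, during which the arm holds its last target. There are 200 camera calls.

## Working session

There is one attempt and no reset: what is moved stays moved. The work goes in short steps, Python scripts to look and compute and a shell command to move; the robot and the scene stay as the last step left them, time stands still between calls to the robot, and variables do not carry over. Pictures are saved under pics/ and viewed, at most 10 in all, crops included, and the job is handed in when it is done.

```bash
mkdir -p pics
cat > h.py <<'E'
import numpy as np, cv2
from plant import env
from scipy.spatial.transform import Rotation as R
def cam(n):
    i=env.camera_info(n); f=240/np.tan(np.radians(i["vertical_fov"])/2)
    if "cam_to_world" in i: T=np.array(i["cam_to_world"])
    else:
        s=env.read_state(); W=np.eye(4); W[:3,:3]=R.from_euler('xyz',s["ee_rot"],degrees=True).as_matrix(); W[:3,3]=s["tcp_pos"]; T=W@np.array(i["hand_eye"])
    return f,i["cx"],i["cy"],T
def cloud(n,d,c=None):
    f,cx,cy,T=c or cam(n); v,u=np.mgrid[:480,:640]
    P=np.stack([(u-cx)/f*d,(v-cy)/f*d,d],-1); P=P@T[:3,:3].T+T[:3,3]; P[d<=0]=np.nan; return P
def proj(n,p,c=None):
    f,cx,cy,T=c or cam(n); q=(np.array(p)-T[:3,3])@T[:3,:3]; return q[:2]/q[2]*f+[cx,cy]
E
python3 - <<'E'
from h import *
print({k:np.round(v,3) for k,v in env.read_state().items()})
for n in("side","top"):
    c=cam(n); im,d=env.snapshot(n); cv2.imwrite(f"pics/{n}0.png",im[...,::-1]); P=cloud(n,d,c); print(n,np.round(c[3],2).tolist())
    for t in("handle","board","knob","clamp","tumbler","mug","pencil","eraser"):
        for s in env.silhouettes(n,t)[:2]:
            q=P[s["pixels"]]; q=q[~np.isnan(q[:,0])]
            print(n,t,round(s["score"],2),np.round(s["position"]),s["pixels"].sum(),np.round(np.nanmedian(q,0),3) if len(q) else 0,np.round(np.percentile(q,[3,97],axis=0),3).tolist() if len(q) else 0)
E
```

```text
{'clock': np.float64(0.0), 'joints': array([58.327, 15.847, 86.293, -0.   , 77.963, -6.933]), 'joint_velocities': array([-0.05 , -0.064,  0.006,  0.026,  0.001, -0.037]), 'tau': array([ 1.0000e-03, -4.0458e+01, -2.3723e+01,  7.0000e-02,  3.5000e-02,
       -0.0000e+00]), 'tcp_pos': array([0.24 , 0.522, 0.227]), 'ee_rot': array([-1.79897e+02, -1.20000e-02,  1.55259e+02]), 'wrist_force': array([-0.664,  0.078, -0.181]), 'wrist_torque': array([-0.031, -0.007,  0.004]), 'grasp_force': np.float64(0.0), 'finger_gap': np.float64(0.094)}
side [[0.99, -0.04, 0.12, 0.51], [-0.13, -0.49, 0.86, -0.62], [0.02, -0.87, -0.49, 0.55], [0.0, 0.0, 0.0, 1.0]]
side handle 0.62 [284. 284.] 12749 [0.538 0.065 0.067] [[0.437, -0.038, 0.06], [0.646, 0.229, 0.075]]
side handle 0.33 [286. 295.] 16522 [0.538 0.035 0.067] [[0.427, -0.041, 0.013], [0.641, 0.231, 0.075]]
side board 0.59 [287. 283.] 12890 [0.539 0.066 0.067] [[0.437, -0.038, 0.059], [0.656, 0.229, 0.075]]
side knob 0.73 [224. 203.] 241 [0.436 0.242 0.137] [[0.354, 0.227, -0.235], [0.445, 1.078, 0.152]]
side clamp 0.92 [222. 216.] 1116 [0.436 0.241 
[... 752 characters left out ...]
0.073]]
top knob 0.72 [240. 317.] 196 [0.439 0.251 0.148] [[0.432, 0.231, 0.118], [0.447, 0.269, 0.152]]
top clamp 0.98 [238. 312.] 1094 [0.441 0.255 0.114] [[0.402, 0.232, 0.054], [0.471, 0.282, 0.15]]
top clamp 0.32 [397. 250.] 147 [ 0.565 -0.081  0.006] [[0.5, -0.084, 0.003], [0.616, -0.078, 0.01]]
top tumbler 0.69 [324. 148.] 990 [0.781 0.083 0.037] [[0.743, 0.054, 0.016], [0.805, 0.111, 0.091]]
top mug 0.94 [214. 183.] 1896 [0.708 0.317 0.041] [[0.664, 0.248, 0.027], [0.743, 0.354, 0.095]]
top pencil 0.5 [398. 251.] 153 [ 0.554 -0.081  0.006] [[0.504, -0.085, 0.001], [0.606, -0.078, 0.01]]
top eraser 0.67 [241. 239.] 191 [0.595 0.267 0.012] [[0.587, 0.242, 0.008], [0.604, 0.288, 0.015]]
```

Run:
```python
import cv2,numpy as np
a=cv2.imread("pics/top0.png")[120:360,180:440]; b=cv2.imread("pics/side0.png")[160:420,180:480]
a=cv2.resize(a,None,fx=1.9,fy=1.9*260/240*1.0,interpolation=3)
a=cv2.resize(cv2.imread("pics/top0.png")[130:350,200:420],(400,400)); b=cv2.resize(b,(400,347)); 
o=np.zeros((400,800,3),np.uint8); o[:,:400]=a; o[:347,400:]=b; cv2.imwrite("pics/c0.png",o)
```

```text
(no output)
```

View pics/c0.png

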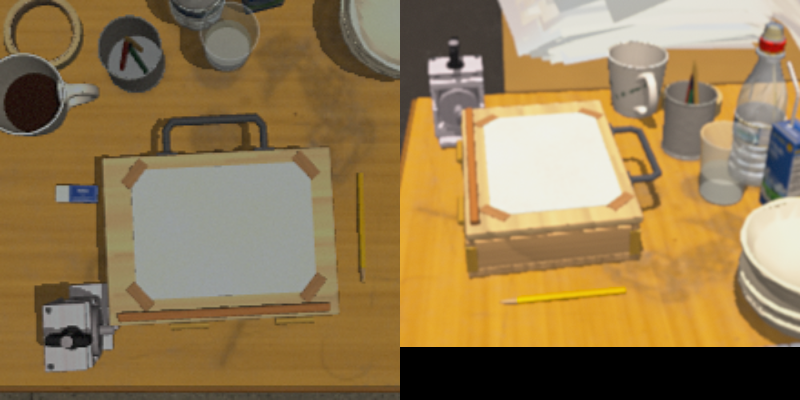

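Run:
```python
from h import *
for n in("top","side"):
    c=cam(n); im,d=env.snapshot(n); P=cloud(n,d,c)
    s=env.silhouettes(n,"board"); m=s[0]["pixels"].astype(np.uint8)
    q=P[m>0]; q=q[(q[:,2]>.058)&(q[:,2]<.08)&(q[:,0]<.635)]
    print(n,"rect",cv2.minAreaRect((q[:,:2]*1000).astype(np.float32)))
    # handle region: points beyond board, z 0.05..0.08
    w=P.reshape(-1,3); w=w[(w[:,0]>.625)&(w[:,0]<.70)&(w[:,1]>0)&(w[:,1]<.2)&(w[:,2]>.035)&(w[:,2]<.09)]
    for x in np.arange(.625,.70,.005):
        k=w[(w[:,0]>=x)&(w[:,0]<x+.005)]
        if len(k): print(round(x,3),len(k),np.round([k[:,1].min(),k[:,1].max(),np.median(k[:,2]),k[:,2].max()],3))
    s=env.silhouettes(n,"knob")
    if s:
        k=P[s[0]["pixels"]]; k=k[k[:,2]>.13]; k=k[(k[:,1]<.3)]; print("knob",len(k),k.mean(0),k[:,2].max(),cv2.minAreaRect((k[:,:2]*1000).astype(np.float32)))
```

```text
top rect ((530.32080078125, 100.86918640136719), (220.70895385742188, 281.01177978515625), 3.1620774269104004)
0.625 193 [0.    0.2   0.066 0.071]
0.63 278 [0.    0.198 0.065 0.07 ]
0.635 164 [0.    0.167 0.065 0.069]
0.64 80 [0.001 0.157 0.065 0.069]
0.645 32 [0.    0.157 0.064 0.067]
0.65 18 [0.037 0.157 0.064 0.068]
0.655 20 [0.04  0.159 0.064 0.068]
0.66 24 [0.04  0.159 0.063 0.067]
0.665 18 [0.039 0.159 0.063 0.066]
0.67 72 [0.039 0.155 0.063 0.066]
0.675 117 [0.041 0.151 0.064 0.07 ]
0.68 70 [0.048 0.14  0.064 0.068]
0.685 4 [0.05  0.056 0.062 0.062]
knob 171 [0.43728988 0.24954108 0.14704992] 0.15293617605590115 ((436.9137268066406, 250.16256713867188), (11.36473274230957, 43.54142379760742), 0.0017366304527968168)
side rect ((525.967041015625, 114.21650695800781), (223.74803161621094, 312.0357360839844), 2.2520716190338135)
0.625 197 [0.    0.2   0.067 0.069]
0.63 193 [0.001 0.199 0.067 0.07 ]
0.635 146 [0.001 0.165 0.066 0.07 ]
0.64 68 [0.001 0.153 0.066 0.068]
0.645 32 [0.035 0.156 0.064 0.066]
0.65 30 [0.037 0.159 0.064 0.066]
0.655 31 [0.037 0.156 0.064 0.066]
0.66 34 [0.037 0.156 0.063 0.066]
0.665 34 [0.038 0.155 0.063 0.068]
0.67 106 [0.039 0.154 0.064 0.068]
0.675 107 [0.042 0.148 0.066 0.068]
0.68 34 [0.047 0.115 0.065 0.067]
knob 148 [0.4360229  0.24131202 0.14442809] 0.15280854253255122 ((435.8275451660156, 249.78289794921875), (46.33985900878906, 11.588232040405273), 88.46115112304688)
```

Top view: the easel is yawed about 3°. The bar handle runs from (165,120) to (262,120) in the crop, and the black wing at (68,342) lies along world y. A pencil pot at (130,55) and the tumbler stand just beyond the handle, so I'll check clearances and fit the bar.

Run:
```python
from h import *
Q=[]
for n in("top","side"):
    c=cam(n); im,d=env.snapshot(n); P=cloud(n,d,c).reshape(-1,3); Q.append(P)
    w=P[(P[:,0]>.667)&(P[:,0]<.69)&(P[:,1]>.055)&(P[:,1]<.14)&(P[:,2]>.05)&(P[:,2]<.08)]
    # line centre per y bin
    b=[(y,np.median(w[(w[:,1]>y-.005)&(w[:,1]<y+.005),0])) for y in np.arange(.06,.14,.01)]
    p=np.polyfit(*np.array(b).T,1); print(n,"bar slope deg",np.degrees(np.arctan(-p[0])),"x@.098",np.polyval(p,.098),"z95",np.percentile(w[:,2],95))
    # board edges
    B=P[(P[:,2]>.058)&(P[:,2]<.075)&(P[:,0]>.44)&(P[:,0]<.665)&(P[:,1]<.24)&(P[:,1]>-.06)]
    print(n,"right edge y",[(round(x,2),round(np.percentile(B[abs(B[:,0]-x)<.006,1],1),4),round(np.percentile(B[abs(B[:,0]-x)<.006,1],99),4)) for x in(.48,.53,.58,.61)])
Q=np.vstack(Q); Q=Q[np.isfinite(Q[:,0])]
print("max z mm, rows x .64.. step .02, cols y -.02.. step .03")
for x in np.arange(.64,.86,.02):
    print(round(x,2),[int(1000*max(Q[(abs(Q[:,0]-x)<.01)&(abs(Q[:,1]-y)<.015),2],default=0)) for y in np.arange(-.02,.26,.03)])
```

```text
top bar slope deg 2.8086099083056255 x@.098 0.6781450377403464 z95 0.06663580421501837
top right edge y [(0.48, np.float64(-0.0384), np.float64(0.2168)), (0.53, np.float64(-0.0366), np.float64(0.22)), (0.58, np.float64(-0.033), np.float64(0.2227)), (0.61, np.float64(-0.0325), np.float64(0.223))]
side bar slope deg 2.6147041907992565 x@.098 0.6759181986193333 z95 0.06663519964301981
side right edge y [(0.48, np.float64(-0.0427), np.float64(0.2136)), (0.53, np.float64(-0.0398), np.float64(0.2168)), (0.58, np.float64(-0.0374), np.float64(0.2191)), (0.61, np.float64(-0.035), np.float64(0.2205))]
max z mm, rows x .64.. step .02, cols y -.02.. step .03
0.64 [68, 69, 70, 68, 69, 69, 69, 67, 67, 4]
0.66 [5, 3, 67, 3, 4, 3, 67, 3, 4, 5]
0.68 [3, 4, 67, 68, 67, 68, 66, 5, 4, 4]
0.7 [4, 4, 4, 4, 4, 4, 4, 5, 70, 96]
0.72 [4, 4, 3, 4, 5, 4, 92, 92, 90, 93]
0.74 [3, 4, 4, 91, 91, 4, 92, 100, 91, 3]
0.76 [5, 4, 92, 91, 93, 88, 92, 139, 92, 4]
0.78 [508, 497, 485, 467, 92, 90, 92, 91, 91, 27]
0.8 [524, 513, 499, 488, 476, 456, 456, 452, 3, 27]
0.82 [506, 500, 495, 488, 477, 468, 461, 447, 4, 7]
0.84 [5, 120, 176, 465, 456, 456, 456, 447, 4, 4]
```

Run:
```python
import cv2,numpy as np
a=cv2.imread("pics/top0.png"); b=cv2.imread("pics/side0.png")
cv2.imwrite("pics/c1.png",np.hstack([cv2.resize(a,(400,300)),cv2.resize(b,(400,300))]))
from h import *
for n in("top","side"):
    im,d=env.snapshot(n);P=cloud(n,d)
    m=(P[...,2]>.42)&(P[...,0]>.75)&(P[...,1]>-.1)&(P[...,1]<.3)
    if m.any():
        v,u=np.where(m); print(n,m.sum(),u.min(),u.max(),v.min(),v.max(),np.round(np.percentile(P[m],[1,50,99],axis=0),2).tolist())
```

```text
top 7121 254 525 3 60 [[0.79, -0.1, 0.42], [0.8, 0.03, 0.49], [0.84, 0.18, 0.54]]
side 1879 454 540 0 45 [[0.79, -0.06, 0.42], [0.8, 0.06, 0.46], [0.84, 0.17, 0.5]]
```

View pics/c1.png

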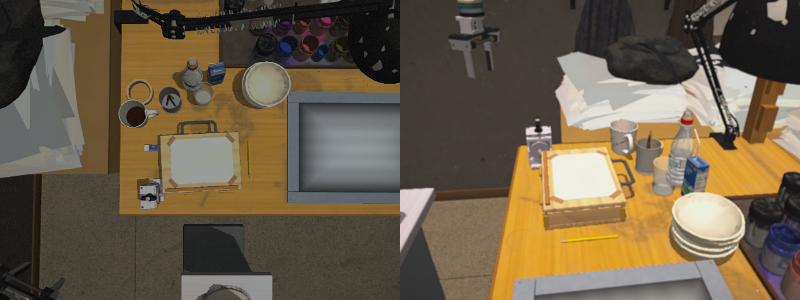

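Beyond the handle a lamp arm hangs at x≥0.79, z>0.42, clear of the work. The bar is at (0.677, 0.098, 0.061) with yaw 2.7°, and the wing at (0.437, 0.250) with its top at z=0.153. I'll go above the knob.

```bash
python3 -m jog '[0.0196,-0.0272,-0.0025,0,0,-6.53,0.5, 0.0196,-0.0272,-0.0025,0,0,-6.53,0.5, 0.0196,-0.0272,-0.0025,0,0,-6.53,0.5, 0.0196,-0.0272,-0.0025,0,0,-6.53,0.5, 0.0196,-0.0272,-0.0025,0,0,-6.53,0.5, 0.0196,-0.0272,-0.0025,0,0,-6.53,0.5, 0.0196,-0.0272,-0.0025,0,0,-6.53,0.5, 0.0196,-0.0272,-0.0025,0,0,-6.53,0.5, 0.0196,-0.0272,-0.0025,0,0,-6.53,0.5, 0.0196,-0.0272,-0.0025,0,0,-6.53,0.5, 0,0,0,0,0,0,0.5, 0,0,0,0,0,0,0.5]'
python3 - <<'E'
from h import *
s=env.read_state(); print(s["tcp_pos"],s["ee_rot"],s["joints"],s["finger_gap"]); c=cam("wrist"); im,d=env.snapshot("wrist"); cv2.imwrite("pics/w1.png",im[...,::-1]); P=cloud("wrist",d,c)
print(np.round(env.camera_info("wrist")["hand_eye"],3).tolist())
for q in env.silhouettes("wrist","knob")[:2]:
    m=q["pixels"]; k=P[m]; k=k[k[:,2]>.13]; print(q["score"],q["position"],m.sum(),np.median(k,0),k[:,2].max(),cv2.minAreaRect((k[k[:,2]>.14][:,:2]*1000).astype(np.float32)))
print(proj("wrist",[.437,.25,.152],c))
E
```

```text
clock: 2.4
tcp_pos: [0.4374, 0.2491, 0.2023]
ee_rot: [-180.0, -0.0, 89.8]
wrist_force: [-0.2, 0.5, -0.4]
finger_gap: 0.0472
grasp_force: 0.0
[0.43742468 0.24907327 0.20234881] [-1.79980178e+02 -5.93765034e-03  8.98095360e+01] [2.17233024e+01 1.05808360e+01 9.70503684e+01 1.35413288e-02
 7.23849698e+01 2.19096657e+01] 0.047167057508248005
[[0.0, -0.964, -0.265, 0.077], [1.0, -0.0, 0.001, -0.001], [-0.001, -0.265, 0.964, -0.156], [0.0, 0.0, 0.0, 1.0]]
0.86 [325.3, 259.5] 2007 [0.43493319 0.2556574  0.14852295] 0.15139982694711807 ((434.9757995605469, 252.95233154296875), (45.553462982177734, 12.897171020507812), 86.4226303100586)
[327.68290732 276.67312727]
```

View pics/w1.png

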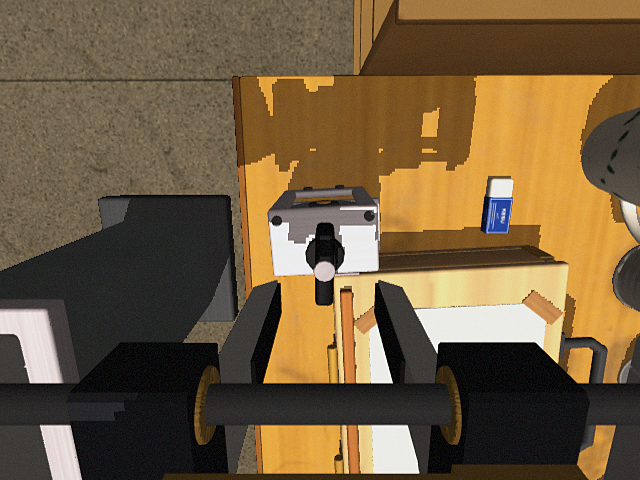

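The wing stands midway between the fingers at about (325,262), lined up. Descend and grip.

```bash
python3 -m jog '[-0.001,0.001,-0.027,0,0,0,0.5, 0,0.001,-0.027,0,0,0,0.5, 0,0,0,0,0,0,0.75, 0,0,0,0,0,0,1, 0,0,0,0,0,0,1, 0,0,0,0,0,0,1]'
```

```text
clock: 3.0
tcp_pos: [0.4365, 0.2532, 0.1501]
ee_rot: [179.8, -0.1, 90.0]
wrist_force: [0.1, 0.2, -0.4]
finger_gap: 0.0239
grasp_force: 0.0
```

```bash
python3 -m jog '[0,0,-0.001,0,0,0,1, 0,-0.001,0,0,0,0,1, 0,0,0,0,0,0,1, 0,0,0,0,0,-6,1, 0,0,0,0,0,-6,1, 0,0,0,0,0,-6,1, 0,0,0,0,0,-6,1, 0,0,0,0,0,0,1, 0,0,0,0,0,0,1]'
```

```text
clock: 3.75
tcp_pos: [0.4354, 0.2522, 0.1485]
ee_rot: [-179.9, -0.1, 65.9]
wrist_force: [-3.0, 2.1, 6.1]
finger_gap: 0.0108
grasp_force: 30.0
```

```bash
python3 -m jog '[0,0,0,0,0,0,0.65, 0,0,0,0,0,0,0.65, 0,0,0.04,0,0,0,0.68, 0.0302,-0.0192,0,0,0,3.34,0.7, 0.0302,-0.0192,-0.005,0,0,3.34,0.7, 0.0302,-0.0192,-0.01,0,0,3.34,0.7, 0.0302,-0.0192,-0.01,0,0,3.34,0.7, 0.0302,-0.0192,-0.01,0,0,3.34,0.7, 0.0302,-0.0192,-0.01,0,0,3.34,0.7, 0.0302,-0.0192,-0.01,0,0,3.34,0.7, 0.0302,-0.0192,-0.01,0,0,3.34,0.7]'
python3 - <<'E'
from h import *
for n in("side","top"):
    env.snapshot(n)
    for t in("knob",):
        print(n,[(q["score"],q["position"]) for q in env.silhouettes(n,t)[:1]])
c=cam("wrist"); im,d=env.snapshot("wrist"); s=env.read_state(); print(s["tcp_pos"],s["ee_rot"][2],s["finger_gap"]); cv2.imwrite("pics/w2.png",im[...,::-1])
E
```

```text
clock: 4.67
tcp_pos: [0.6787, 0.0958, 0.1215]
ee_rot: [-180.0, 0.1, 92.9]
wrist_force: [0.2, 1.3, -0.1]
finger_gap: 0.0284
grasp_force: 0.0
side [(0.52, [222.9, 199.3])]
top [(0.6, [237.1, 315.2])]
[0.67654219 0.09749537 0.12188511] 92.6384038990897 0.02810878300499104
```

View pics/w2.png

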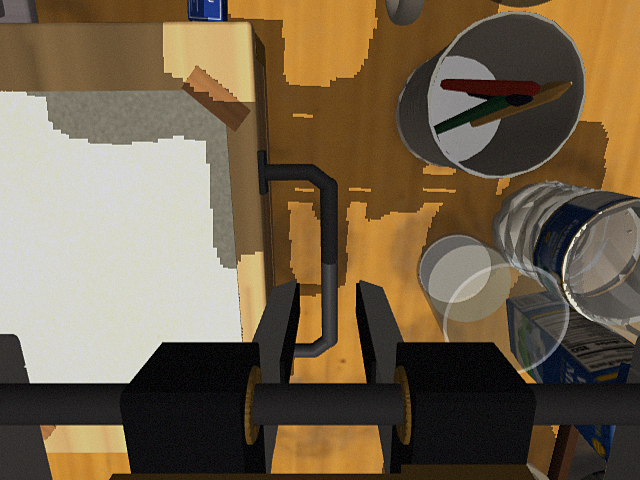

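The bar (column 330) is centred between the fingers. Descend, close, lift.

```bash
python3 -m jog '[0,0,-0.03,0,0,0,0.7, 0,0,-0.031,0,0,0,0.7, 0,0,0,0,0,0,1, 0,0,0,0,0,0,1, 0,0,0,0,0,0,1, 0,0,0,0,0,0,1, 0,0,0,0,0,0,1]'
```

```text
clock: 5.5
tcp_pos: [0.6779, 0.0984, 0.0637]
ee_rot: [179.8, -0.0, 92.7]
wrist_force: [-1.3, 0.9, 3.1]
finger_gap: 0.0094
grasp_force: 30.0
```

```bash
python3 -m jog '[-0.0013,0,0.0245,0,0,0,1, -0.0038,-0.0002,0.0242,0,0,0,1, -0.0063,-0.0003,0.0237,0,0,0,1, -0.0088,-0.0004,0.0229,0,0,0,1, -0.0111,-0.0005,0.0218,0,0,0,1, -0.0133,-0.0006,0.0205,0,0,0,1, -0.0127,-0.0006,0.016,0,0,0,1, 0,0,0,0,0,0,1, 0,0,0,0,0,0,1, 0,0,0,0,0,0,1]'
```

```text
clock: 6.33
tcp_pos: [0.6237, 0.0956, 0.2165]
ee_rot: [179.5, -0.0, 92.7]
wrist_force: [6.7, 2.2, 1.5]
finger_gap: 0.0088
grasp_force: 30.0
```

```bash
cat >> h.py <<'E'
H=np.array([.443,.087,.06]); ex=np.array([np.cos(.047),np.sin(.047),0])
def slope():
    "board slope from side & top views: fit of points of the paper/board top surface"
    o=[]
    for n in("side","top"):
        c=cam(n); im,d=env.snapshot(n); P=cloud(n,d,c)
        S=env.silhouettes(n,"board")
        if not S: continue
        q=P[cv2.erode(S[0]["pixels"].astype(np.uint8),np.ones((5,5)))>0]-H; x=q@ex; y=q@[-ex[1],ex[0],0]; m=np.isfinite(x)&(x>.03)&(x<.18)&(abs(y)<.1)&(q[:,2]<.25)
        x,z=x[m],q[m,2]
        if m.sum()<50: continue
        for _ in range(4):
            p=np.polyfit(x,z,1); k=abs(z-np.polyval(p,x))<.006+.02*(_==0); x,z=x[k],z[k]
        o.append((n,len(x),round(float(np.degrees(np.arctan(p[0]))),1)))
    return o
E
python3 -m jog '[0,0,0,0,0,0,0.77, 0,0,0,0,0,0,0.77, 0,0,0,0,0,0,0.77]'
python3 -c "from h import *;print(slope())"
python3 -m jog '[0,0,0,0,0,0,0.77, 0,0,0,0,0,0,0.77]'
python3 - <<'E'
from h import *
print(slope()); im,d=env.snapshot("side"); w,_=env.snapshot("wrist")
cv2.imwrite("pics/t1.png",np.hstack([cv2.resize(im[120:360,150:470],(400,300)),cv2.resize(w,(400,300))])[...,::-1])
E
```

```text
clock: 6.58
tcp_pos: [0.6204, 0.0953, 0.214]
ee_rot: [-180.0, -0.0, 92.7]
wrist_force: [2.4, 1.5, -0.6]
finger_gap: 0.0212
grasp_force: 1.3
[('side', 5622, 38.6), ('top', 3350, 38.7)]
clock: 6.95
tcp_pos: [0.6197, 0.095, 0.2147]
ee_rot: [-179.9, 0.0, 92.7]
wrist_force: [2.0, 1.9, -1.6]
finger_gap: 0.0217
grasp_force: 1.0
[('side', 5559, 38.9), ('top', 3309, 38.9)]
```

View pics/t1.png

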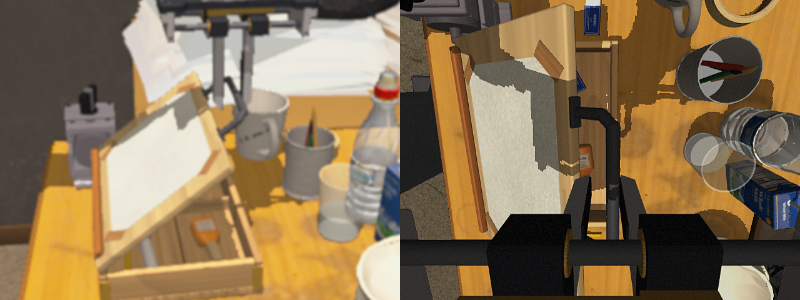

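Loose as expected: the bar rests on the outer finger at 38.8°, so it was caught. Close, lower, and go back to the knob.

```bash
python3 -m jog '[0,0,0,0,0,0,1, 0,0,0,0,0,0,1, 0,0,0,0,0,0,1, 0.0127,0.0006,-0.016,0,0,0,1, 0.0133,0.0006,-0.0205,0,0,0,1, 0.0111,0.0005,-0.0218,0,0,0,1, 0.0088,0.0004,-0.0229,0,0,0,1, 0.0063,0.0003,-0.0237,0,0,0,1, 0.0038,0.0002,-0.0242,0,0,0,1, 0.0013,0,-0.0225,0,0,0,1, 0,0,-0.002,0,0,0,1, 0,0,0,0,0,0,1]'
```

```text
clock: 8.25
tcp_pos: [0.6779, 0.0974, 0.0604]
ee_rot: [180.0, 0.0, 92.7]
wrist_force: [3.7, -0.1, -3.2]
finger_gap: 0.0094
grasp_force: 30.0
```

```bash
python3 -m jog '[0,0,0,0,0,0,0.68, 0,0,0,0,0,0,0.68, 0,0,0,0,0,0,0.68, 0,0,0.04,0,0,0,0.68, -0.0302,0.0192,0.03,0,0,-3.34,0.65, -0.0302,0.0192,0.03,0,0,-3.34,0.65, -0.0302,0.0192,0.02,0,0,-3.34,0.65, -0.0302,0.0192,0.007,0,0,-3.34,0.65, -0.0302,0.0192,0,0,0,-3.34,0.65, -0.0302,0.0192,0,0,0,-3.34,0.65, -0.0302,0.0192,0,0,0,-3.34,0.65, -0.0302,0.0192,0,0,0,-3.34,0.65]'
python3 - <<'E'
from h import *
c=cam("wrist"); s=env.read_state(); im,d=env.snapshot("wrist"); P=cloud("wrist",d,c); print(s["tcp_pos"],s["ee_rot"][2],s["joints"][5],s["finger_gap"])
for q in env.silhouettes("wrist","knob")[:1]:
    k=P[q["pixels"]]; k=k[k[:,2]>.138]; print(q["score"],q["position"],np.median(k,0),cv2.minAreaRect((k[:,:2]*1000).astype(np.float32)))
print(slope())
E
```

```text
clock: 9.25
tcp_pos: [0.4397, 0.2474, 0.1828]
ee_rot: [-180.0, 0.0, 65.8]
wrist_force: [0.6, 1.3, -1.2]
finger_gap: 0.0328
grasp_force: 0.0
[0.43974462 0.24740394 0.18277371] 65.77400438530762 45.6830238231745 0.03275279377987386
0.83 [318.7, 267.5] [0.43614756 0.25489633 0.14859538] ((435.0431213378906, 252.80886840820312), (45.448219299316406, 12.759954452514648), 67.29765319824219)
[('side', 6382, 0.0), ('top', 6977, 0.0)]
```

```bash
python3 -m jog '[0,0,-0.018,0,0,0,0.65, 0,0,-0.018,0,0,0,0.65, 0,0,0,0,0,0,1, 0,0,0,0,0,0,1, 0,0,0,0,0,0,1, 0,0,0,0,0,0,1, 0,0,0,0,0,-6,1, 0,0,0,0,0,-6,1, 0,0,0,0,0,-6,1, 0,0,0,0,0,-6,1, 0,0,0,0,0,0,1, 0,0,0,0,0,0,1]'
```

```text
clock: 10.55
tcp_pos: [0.4334, 0.2498, 0.1442]
ee_rot: [-179.0, 0.6, 41.8]
wrist_force: [-16.1, 11.2, -2.5]
finger_gap: 0.0107
grasp_force: 30.0
```

```bash
python3 -m jog '[0,0,0,0,0,0,0.65, 0,0,0,0,0,0,0.65, 0,0,0.04,0,0,0,0.68, 0.0302,-0.0192,0,0,0,6.34,0.7, 0.0302,-0.0192,-0.005,0,0,6.34,0.7, 0.0302,-0.0192,-0.01,0,0,6.34,0.7, 0.0302,-0.0192,-0.01,0,0,6.34,0.7, 0.0302,-0.0192,-0.01,0,0,6.34,0.7, 0.0302,-0.0192,-0.01,0,0,6.34,0.7, 0.0302,-0.0192,-0.01,0,0,6.34,0.7, 0.0302,-0.0192,-0.01,0,0,6.34,0.7, 0,0,0,0,0,0,0.7]'
```

```text
clock: 11.55
tcp_pos: [0.6897, 0.0878, 0.1185]
ee_rot: [179.9, 0.2, 92.6]
wrist_force: [0.7, 0.8, 0.1]
finger_gap: 0.0283
grasp_force: 0.0
```

```bash
python3 -m jog '[0,0,0,0,0,0,0.7, 0,0,0,0,0,0,0.7]'; python3 -c "
from h import *
c=cam('wrist'); im,d=env.snapshot('wrist'); P=cloud('wrist',d,c)
w=P.reshape(-1,3); w=w[(w[:,0]>.66)&(w[:,0]<.70)&(w[:,1]>.105)&(w[:,1]<.14)&(w[:,2]>.055)&(w[:,2]<.072)]
print(len(w),np.median(w,0)); print(env.read_state()['tcp_pos'],slope())"
```

```text
clock: 11.72
tcp_pos: [0.6838, 0.093, 0.1211]
ee_rot: [-180.0, -0.0, 92.6]
wrist_force: [0.1, -0.0, 0.6]
finger_gap: 0.028
grasp_force: 0.0
1028 [0.67616888 0.12276244 0.0633322 ]
[0.6833544  0.09365083 0.12165824] [('side', 6379, -0.0), ('top', 4009, 0.1)]
```

```bash
python3 -m jog '[-0.006,0.004,-0.02,0,0,0,0.7, 0,0,-0.02,0,0,0,0.7, 0,0,-0.0205,0,0,0,0.7, 0,0,0,0,0,0,1, 0,0,0,0,0,0,1, 0,0,0,0,0,0,1, 0,0,0,0,0,0,1, 0,0,0,0,0,0,1]'
```

```text
clock: 12.63
tcp_pos: [0.6779, 0.0979, 0.062]
ee_rot: [179.9, -0.0, 92.7]
wrist_force: [-2.5, 1.1, 2.0]
finger_gap: 0.009
grasp_force: 30.0
```

```bash
python3 -m jog '[-0.0013,0,0.0245,0,0,0,1, -0.0038,-0.0002,0.0242,0,0,0,1, -0.0063,-0.0003,0.0237,0,0,0,1, -0.0088,-0.0004,0.0229,0,0,0,1, -0.0111,-0.0005,0.0218,0,0,0,1, -0.0133,-0.0006,0.0205,0,0,0,1, -0.0127,-0.0006,0.016,0,0,0,1, 0,0,0,0,0,0,1, 0,0,0,0,0,0,1]'
python3 -m jog '[0,0,0,0,0,0,0.77, 0,0,0,0,0,0,0.77, 0,0,0,0,0,0,0.77, 0,0,0,0,0,0,0.77, 0,0,0,0,0,0,0.77]'
python3 -c "from h import *;print(slope())"
```

```text
clock: 13.38
tcp_pos: [0.6225, 0.0951, 0.2163]
ee_rot: [179.6, -0.0, 92.7]
wrist_force: [3.6, 0.7, 1.3]
finger_gap: 0.0089
grasp_force: 30.0
clock: 13.8
tcp_pos: [0.6202, 0.0947, 0.213]
ee_rot: [-179.9, 0.0, 92.7]
wrist_force: [1.2, -0.1, 0.1]
finger_gap: 0.0213
grasp_force: 0.4
[('side', 5649, 38.7), ('top', 3448, 38.7)]
```

```bash
python3 -m jog '[0,0,0,0,0,0,0.77, 0,0,0,0,0,0,0.77]'
python3 -m jog '[0,0,0,0,0,0,1, 0,0,0,0,0,0,1, 0,0,0,0,0,0,1]'
python3 -c "from h import *;print(slope())"
```

```text
clock: 14.17
tcp_pos: [0.6205, 0.0949, 0.2141]
ee_rot: [180.0, 0.0, 92.7]
wrist_force: [0.9, 0.0, -1.1]
finger_gap: 0.022
grasp_force: 0.3
clock: 14.42
tcp_pos: [0.6246, 0.095, 0.216]
ee_rot: [179.4, 0.0, 92.7]
wrist_force: [6.1, 1.6, 2.0]
finger_gap: 0.0089
grasp_force: 30.0
[('side', 5561, 39.2), ('top', 3520, 39.3)]
```

Still resting on the outer finger, but with less load (0.3 N against 1.0 N), so the lining has begun to bite. Lower and tighten by about 0.35.

```bash
python3 -m jog '[0.0127,0.0006,-0.016,0,0,0,1, 0.0133,0.0006,-0.0205,0,0,0,1, 0.0111,0.0005,-0.0218,0,0,0,1, 0.0088,0.0004,-0.0229,0,0,0,1, 0.0063,0.0003,-0.0237,0,0,0,1, 0.0038,0.0002,-0.0242,0,0,0,1, 0.0013,0,-0.0225,0,0,0,1, 0,0,-0.002,0,0,0,1, 0,0,0,0,0,0,1]'; python3 -c "from h import *;print(slope())"
```

```text
clock: 15.37
tcp_pos: [0.6779, 0.0975, 0.0592]
ee_rot: [-180.0, -0.0, 92.7]
wrist_force: [2.9, -1.5, -4.7]
finger_gap: 0.0088
grasp_force: 30.0
[('side', 6340, 0.2), ('top', 2818, 0.5)]
```

```bash
python3 -m jog '[0,0,0,0,0,0,0.68, 0,0,0,0,0,0,0.68, 0,0,0,0,0,0,0.68, 0,0,0.04,0,0,0,0.68, -0.0302,0.0192,0.03,0,0,-6.34,0.65, -0.0302,0.0192,0.03,0,0,-6.34,0.65, -0.0302,0.0192,0.02,0,0,-6.34,0.65, -0.0302,0.0192,0.007,0,0,-6.34,0.65, -0.0302,0.0192,0,0,0,-6.34,0.65, -0.0302,0.0192,0,0,0,-6.34,0.65, -0.0302,0.0192,0,0,0,-6.34,0.65, -0.0302,0.0192,0,0,0,-6.34,0.65]'; python3 -m jog '[0,0,0,0,0,0,0.65, 0,0,0,0,0,0,0.65]'
python3 - <<'E'
from h import *
c=cam("wrist"); s=env.read_state(); im,d=env.snapshot("wrist"); P=cloud("wrist",d,c); print(s["tcp_pos"],s["ee_rot"][2],s["joints"][5],s["finger_gap"])
for q in env.silhouettes("wrist","knob")[:1]:
    k=P[q["pixels"]]; k=k[k[:,2]>.138]; print(q["score"],q["position"],np.median(k,0),cv2.minAreaRect((k[:,:2]*1000).astype(np.float32)))
E
```

```text
clock: 16.57
tcp_pos: [0.4406, 0.2474, 0.1818]
ee_rot: [180.0, -0.0, 41.6]
wrist_force: [0.1, 0.8, 0.8]
finger_gap: 0.0332
grasp_force: 0.0
clock: 16.73
tcp_pos: [0.441, 0.2476, 0.182]
ee_rot: [180.0, -0.0, 42.2]
wrist_force: [0.0, 0.4, 0.0]
finger_gap: 0.033
grasp_force: 0.0
[0.44104617 0.24759158 0.18195265] 42.18681719590597 69.25462507675172 0.03300646871847257
0.77 [314.5, 275.4] [0.43752762 0.25454007 0.14852926] ((435.19158935546875, 252.756591796875), (45.604286193847656, 12.464370727539062), 40.612335205078125)
```

```bash
python3 -m jog '[-0.0055,0.004,-0.017,0,0,-1,0.65, 0,0,-0.017,0,0,0,0.65, 0,0,0,0,0,0,1, 0,0,0,0,0,0,1, 0,0,0,0,0,0,1, 0,0,0,0,0,0,1, 0,0,0,0,0,-5,1, 0,0,0,0,0,-5,1, 0,0,0,0,0,-5,1, 0,0,0,0,0,-5,1, 0,0,0,0,0,0,1, 0,0,0,0,0,0,1]'
```

```text
clock: 17.83
tcp_pos: [0.4364, 0.2527, 0.1473]
ee_rot: [-179.7, 0.0, 20.9]
wrist_force: [-2.5, 6.0, -2.8]
finger_gap: 0.0109
grasp_force: 29.9
```

```bash
python3 -m jog '[0,0,0,0,0,0,0.65, 0,0,0,0,0,0,0.65, 0,0,0.04,0,0,0,0.68, 0.0302,-0.0192,0,0,0,7,0.7, 0.0302,-0.0192,-0.005,0,0,7,0.7, 0.0302,-0.0192,-0.01,0,0,7,0.7, 0.0302,-0.0192,-0.01,0,0,7,0.7, 0.0302,-0.0192,-0.01,0,0,7,0.7, 0.0302,-0.0192,-0.01,0,0,7,0.7, 0.0302,-0.0192,-0.01,0,0,7,0.7, 0.0302,-0.0192,-0.01,0,0,7,0.7, 0,0,0,0,0,7,0.7]'; python3 -m jog '[0,0,0,0,0,7,0.7, 0,0,0,0,0,1,0.7, 0,0,0,0,0,0,0.7]'; python3 -c "
from h import *
s=env.read_state(); print(s['tcp_pos'],s['ee_rot'])"
```

```text
clock: 18.83
tcp_pos: [0.6846, 0.0919, 0.1198]
ee_rot: [179.8, 0.2, 84.1]
wrist_force: [0.8, -0.4, 0.2]
finger_gap: 0.0282
grasp_force: 0.0
clock: 19.08
tcp_pos: [0.6794, 0.0967, 0.1225]
ee_rot: [179.9, 0.0, 91.8]
wrist_force: [0.3, -0.4, 0.3]
finger_gap: 0.0282
grasp_force: 0.0
[0.67942829 0.09670195 0.12247067] [1.79940357e+02 2.83270719e-02 9.18079774e+01]
```

```bash
python3 -m jog '[-0.002,0.001,-0.02,0,0,0.6,0.7, 0,0,-0.02,0,0,0,0.7, 0,0,-0.0215,0,0,0,0.7, 0,0,0,0,0,0,1, 0,0,0,0,0,0,1, 0,0,0,0,0,0,1, 0,0,0,0,0,0,1, 0,0,0,0,0,0,1]'
```

```text
clock: 19.75
tcp_pos: [0.6778, 0.0986, 0.0623]
ee_rot: [179.8, -0.0, 92.5]
wrist_force: [0.4, -0.8, 0.5]
finger_gap: 0.0086
grasp_force: 30.0
```

```bash
python3 -m jog '[-0.0013,0,0.0245,0,0,0,1, -0.0038,-0.0002,0.0242,0,0,0,1, -0.0063,-0.0003,0.0237,0,0,0,1, -0.0088,-0.0004,0.0229,0,0,0,1, -0.0111,-0.0005,0.0218,0,0,0,1, -0.0133,-0.0006,0.0205,0,0,0,1, -0.0157,-0.0007,0.019,0,0,0,1, 0,0,0,0,0,0,1, 0,0,0,0,0,0,1]'
python3 -c "from h import *;print(slope())"
python3 -m jog '[0,0,0,0,0,0,0.77, 0,0,0,0,0,0,0.77, 0,0,0,0,0,0,0.77, 0,0,0,0,0,0,0.77, 0,0,0,0,0,0,0.77]'
python3 -c "from h import *;print(slope())"
```

```text
clock: 20.5
tcp_pos: [0.6192, 0.0958, 0.2203]
ee_rot: [179.4, 0.0, 92.5]
wrist_force: [5.7, 0.3, 4.0]
finger_gap: 0.009
grasp_force: 30.0
[('side', 5381, 41.1), ('top', 3302, 40.8)]
clock: 21.12
tcp_pos: [0.6155, 0.0956, 0.2159]
ee_rot: [-179.8, -0.0, 92.6]
wrist_force: [-0.7, -0.4, -0.4]
finger_gap: 0.0213
grasp_force: 0.0
[('side', 5606, 40.4), ('top', 3303, 40.5)]
```

```bash
python3 -m jog '[0,0,0,0,0,0,0.77, 0,0,0,0,0,0,0.77, 0,0,0,0,0,0,0.77, 0,0,0,0,0,0,0.77, 0,0,0,0,0,0,0.77, 0,0,0,0,0,0,0.77, 0,0,0,0,0,0,0.77, 0,0,0,0,0,0,0.77, 0,0,0,0,0,0,0.77, 0,0,0,0,0,0,0.77]'
python3 - <<'E'
from h import *
print(slope()); im,d=env.snapshot("side"); w,_=env.snapshot("wrist")
cv2.imwrite("pics/t2.png",np.hstack([cv2.resize(im[120:360,150:470],(400,300)),cv2.resize(w,(400,300))])[...,::-1])
E
```

```text
clock: 22.15
tcp_pos: [0.6165, 0.0957, 0.2172]
ee_rot: [180.0, 0.0, 92.6]
wrist_force: [-0.2, -0.5, 0.2]
finger_gap: 0.0218
grasp_force: 0.0
[('side', 5464, 40.4), ('top', 3274, 40.5)]
```

View pics/t2.png

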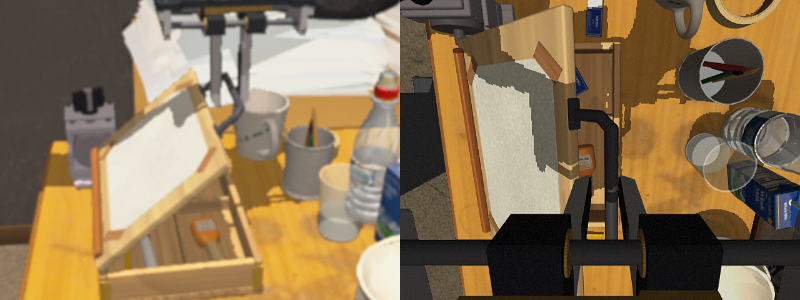

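Held at 40.4° with zero force on the fingers and the bar clear between them. Withdraw straight up.

```bash
python3 -m jog '[0,0,0.01,0,0,0,0.74, 0,0,0.015,0,0,0,0.74, 0,0,0.02,0,0,0,0.74, 0,0,0.025,0,0,0,0.74, 0,0,0.025,0,0,0,0.74, -0.02,0,0.025,0,0,0,0.74, -0.03,0,0.01,0,0,0,0.74, 0,0,0,0,0,0,0.74, 0,0,0,0,0,0,0.74, 0,0,0,0,0,0,0.74, 0,0,0,0,0,0,0.74, 0,0,0,0,0,0,0.74]'
python3 - <<'E'
from h import *
print(slope())
for n in("side","top"):
    c=cam(n); im,d=env.snapshot(n); P=cloud(n,d,c)
    for t in("tumbler","mug","pencil","eraser"):
        for s in env.silhouettes(n,t)[:1]: print(n,t,s["score"],np.round(s["position"]),np.round(np.nanmedian(P[s["pixels"]],0),3))
E
```

```text
clock: 23.45
tcp_pos: [0.5669, 0.0956, 0.346]
ee_rot: [-179.9, 0.0, 92.5]
wrist_force: [0.5, -1.0, -0.7]
finger_gap: 0.0242
grasp_force: 0.0
[('side', 5463, 40.5)]
side tumbler 0.85 [423. 279.] [0.769 0.062 0.063]
side mug 0.77 [355. 217.] [0.701 0.28  0.067]
side pencil 0.78 [308. 381.] [ 0.559 -0.083  0.007]
side eraser 0.18 [218. 210.] [0.435 0.244 0.115]
top tumbler 0.65 [326. 146.] [0.789 0.081 0.038]
top mug 0.89 [213. 182.] [0.711 0.325 0.037]
```

The board stands at 40.5° and the tumbler, mug and pencil haven't moved. The eraser wasn't found this time, but the arm never went near it. Hand in.

```bash
python3 -c "
from plant import env
print(env.finish_job())"
```

```text
the job is handed in; nothing more can be done
None
```

The job is handed in: after three turns of the knob (about 1.15 rad in all), the drawing board stays up by itself at about 40.5°, let go. The loose tests were caught in the fingers and lowered by hand, and the tumbler, mug and pencil are where they were; I couldn't confirm the eraser in the last pictures.

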